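# Snap the cap onto the open dressing bottle and keep it pressed home

### The job

One of the two dressing bottles has lost its cap, which lies on the chopping board. Pick the cap up and press it straight down onto the open bottle's neck until it clicks over the beads, then keep pressing until it sits fully home, and finish like that: still holding the cap and firmly pushing it down on the bottle. Leave the other bottle's cap, the slicer, the bowl and the spice jar alone.

Things in the scene. Friction and masses are not known exactly. Their poses are not given: they have to be found in the camera images.
- loose_cap: White plastic snap cap standing open end down on the board: round, 44 mm outside diameter, 36 mm tall, 30 g, flat closed top. Origin: centre of its open underside, z up through the top. At the underside an inward lip 3 mm thick narrows the opening to 30 mm; above the lip it is 36 mm wide inside, 32 mm deep from the underside. Yaw does not matter.
- fitted_cap: The other bottle's cap, same shape, size and origin as the loose cap; at the start it is already snapped home on one of the two bottles, either bottle_a or bottle_b (its origin then coincides with that bottle's seat). Leave it there.
- bottle_a: Green glass dressing bottle, fixed to the counter on a steel foot 80 mm wide, 10 mm high. Origin: centre of its underside, z up. Body 68 mm wide to 78 mm height, then slopes to a 40 mm wide flat shoulder at 100 mm; a neck 26 mm wide rises from it to 121 mm and tapers to 16 mm at its top, 128 mm. At 109 mm four sprung steel beads stand out to 34 mm across. It or bottle_b is the open one.
- bottle_b: Second dressing bottle, exactly like bottle_a, also fixed to the counter. Which of the two is open (bare neck) and which wears the fitted cap varies.
- bottle_a_seat (a point): Centre of bottle_a's flat shoulder, 100 mm above the counter, where the origin of a cap fully home lies. The cap meets the beads with its underside about 12 mm above this; pushing over them takes 8 to 18 N; then they spring back above the lip and drag the cap down to about 3 mm, the push falls to nothing, and the last 3 mm are free until the cap stops on the rigid shoulder.
- bottle_b_seat (a point): The same point of bottle_b, with the same behaviour.
- board: Orange plastic chopping board, fixed, 190 mm (its x) by 380 mm (its y), 8 mm thick; origin at the centre of its underside on the counter.
- slicer: Bystander: white plastic vegetable slicer with green handle, lying flat, 325 mm long along its x (handle towards -x, from -175 to +150 mm), 100 mm wide, 24 mm high; origin on its underside.
- bowl: Bystander: white ceramic bowl, 120 mm rim diameter, 55 mm high; origin at the centre of its underside.
- spice_jar: Bystander: small glass jar with steel lid, 48 mm diameter, 75 mm high; origin at the centre of its underside.

How it is judged:
By the outcome, as a careful person would: the job done as asked, in the order asked, and still so for the second after the job is handed in, while the arm keeps its last pose, push and grip.
It also fails if it takes over 35 s, if anything falls off the work surface, if the arm or the gripper's body presses on something with over 40 N, if the wrist force passes 120 N, or if a joint passes its speed limit or range.

### The arm

A 6-joint arm with a two-finger parallel gripper is mounted at the origin on the work surface. World frame = base frame: x ahead of the robot, y to its left, z up, the work surface at z = 0. Lengths are in m, angles in rad, forces in N, time in s.
With the tool pointing down it reaches from about 0.25 to 0.775 m from the base axis. Payload 4 kg.
Tool frame: the origin (TCP) lies at the very end of the fingers, on their centre line; the grasp point (between the pads) lies 19 mm behind it (robot.tcp_to_grasp is the distance from the TCP to the grasp point, in m); z points along the fingers, y is the line along which they close (so a half turn about z gives the same grasp; the last joint's range is limited). The gripper opens to 94 mm and grips with 3 to 60 N. Pads are 16 mm wide; open, the fingers measure 119 mm over their backs; the gripper's body (75 mm by 177 mm) begins 78 mm behind the grasp point.
Start: joints at [-1.241, 0.087, 1.371, -0, 1.684, -0.103], TCP at [0.231, -0.499, 0.206] pointing down, gripper open.
Joint ranges: [-3.1, 3.1], [-0.76, 2.03], [0.27, 2.55], [-1.08, 4.22], [0.17, 2.65], [-2.57, 2.57]. Speed limits (rad/s): [2.79, 2.79, 3.14, 3.14, 3.14, 3.14].

### API

Orientations are given as [roll, pitch, yaw] about the fixed x, y, z axes, in that order (R = Rz(yaw) Ry(pitch) Rx(roll)).
In Python, from bench import robot, camrig, get_obs gives the robot as it stands (robot), with the cameras (camrig) and the readings as plain functions.
- The arm moves only by the shell command python3 nudge.py, which reads ROWS from standard input. ROWS is a JSON list of rows, 1 to 20 of them, each an object with the fields finger_gap (the finger opening in m), trans (a list: dx, dy, dz in m), twist (a turn about the tool's z in rad); a field left out counts as zero (the opening has to be given); each row shifts and turns the commanded pose from where the row before left it, along the tool's axes as they then stand; what a row does not reach is not made up. A row lasts 1/12 s, in which the tool goes at most 0.0417 m and 0.125 rad, less where a joint would pass 70% of its speed; a pose out of reach is approached as far as the arm can. The fingers move at their own pace and stop on an object; the grip force is fixed at half the most. Time passes only in rows, so rows that do not move let the fingers close. It prints the time, the measured TCP pose, the force, the opening and the grip force at its end. Input that does not fit is refused with a message, and nothing moves.
- get_obs(): the state, without advancing time (a new reading comes with each control period).
- camrig.snapshot(name): name is "side" or "top" or "wrist"; returns a dict with "color" (480x640x3 uint8, blue, green, red), "fx", "fy", "cx", "cy" (pixels), "k1" (the pictures are not rectified: a ray, as slopes to the right and down, at radius r is drawn at 1 + k1 r^2 times it, then the intrinsics apply), "extrinsics" (4x4, takes a point from world to camera coordinates). Camera axes: x right, y down, z forward; pixel columns grow to the right and rows downward; lengths in m; the calibration is good to about 2 mm. A picture is of the moment at which its call begins. There is no depth.
- robot.close_job(): hands the job in; it is judged then, once.
The state is a dict: "time": time; "joint_positions": joint angles; "qvel": joint speeds; "joint_torque": joint torques, N m; "tool_pos": TCP position; "ee_rot": TCP orientation; "wrist_force": force on the tool from outside, world axes, zero at the start; "wrist_torque": the same for the moment, N m; "width": finger opening in m; "finger_force": force on a finger pad.
Only numpy, scipy, OpenCV 4.12 (cv2) and the standard library are available. Lean on these libraries where they do the work, as an engineer would, in place of code of your own. Each camera call takes 0.05 s, during which the arm holds its last target. There are 200 camera calls.

## Working session

There is one attempt and no reset: what is moved stays moved. The work goes in short steps, Python scripts to look and compute and a shell command to move; the robot and the scene stay as the last step left them, time stands still between calls to the robot, and variables do not carry over. Pictures are saved under pics/ and viewed, at most 10 in all, crops included, and the job is handed in when it is done.

```bash
ls; mkdir -p pics; python3 - <<'E'
from bench import robot, camrig, get_obs
import cv2,numpy as np,pickle
o=get_obs();print(o['time'],o['tool_pos'],o['ee_rot'],o['width'])
for n in ["top","side"]:
    s=camrig.snapshot(n);cv2.imwrite(f"pics/{n}0.png",s['color']);pickle.dump(s,open(f"{n}0.pkl","wb"))
    print(n,s['fx'],s['cx'],s['cy'],s['k1'],s['extrinsics'].round(3).tolist())
E
```

```text
bench.py
nudge.py
pics
0.0 [ 0.23048297 -0.4987835   0.20432241] [-3.13944991e+00 -2.47091723e-04  4.32764526e-01] 0.09397532842831645
top 600.5999717282876 319.83475629555613 235.00522891460628 -0.009841459764192253 [[-0.025, -0.999, -0.021, 0.039], [-0.985, 0.028, -0.17, 0.601], [0.171, 0.016, -0.985, 1.346], [0.0, 0.0, 0.0, 1.0]]
side 500.79703891639764 311.7588835182271 241.80097931434457 -0.07549094042838798 [[-0.956, -0.294, 0.015, 0.563], [-0.159, 0.472, -0.867, 0.17], [0.248, -0.831, -0.497, 1.176], [0.0, 0.0, 0.0, 1.0]]
```

View pics/top0.png

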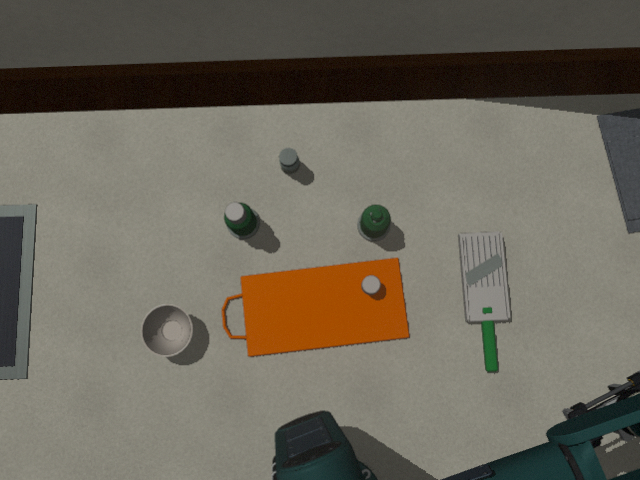

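View pics/side0.png

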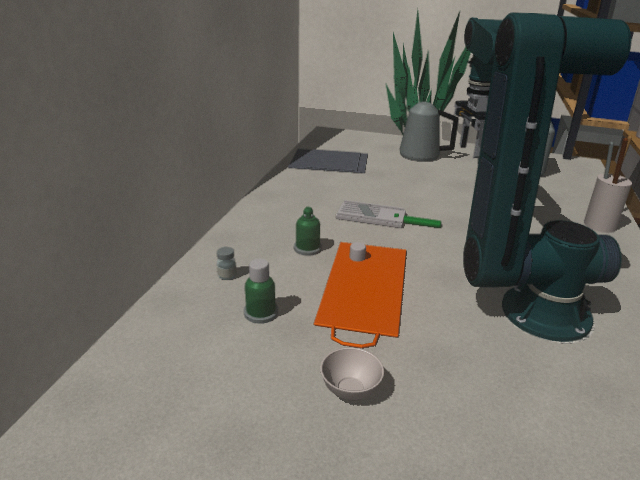

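The open bottle is the one at top (376,218) / side (308,230). The loose cap is at top (371,285) / side (358,250), and the fitted cap is at top (235,212) / side (259,270).

```bash
cat > h.py <<'E'
import cv2,numpy as np,pickle
def K(s): return np.array([[s['fx'],0,s['cx']],[0,s['fy'],s['cy']],[0,0,1.]])
def D(s): return np.array([s['k1'],0,0,0.])
def ray(s,p):
    n=cv2.undistortPoints(np.array([[p]],float),K(s),D(s))[0,0]
    E=s['extrinsics'];R=E[:3,:3];d=R.T@np.array([n[0],n[1],1]);return -R.T@E[:3,3],d/np.linalg.norm(d)
def plane(s,p,z):
    c,d=ray(s,p);return c+d*(z-c[2])/d[2]
def tri(a,b):
    (c1,d1),(c2,d2)=a,b
    t=np.linalg.lstsq(np.c_[d1,-d2],c2-c1,rcond=None)[0];p,q=c1+t[0]*d1,c2+t[1]*d2
    return (p+q)/2,np.linalg.norm(p-q)
def proj(s,P):
    E=s['extrinsics'];return cv2.projectPoints(np.array([P],float),cv2.Rodrigues(E[:3,:3])[0],E[:3,3],K(s),D(s))[0][0,0]
def blob(m,seed,r):
    w=np.zeros_like(m);x,y=map(int,seed);w[max(0,y-r):y+r,max(0,x-r):x+r]=m[max(0,y-r):y+r,max(0,x-r):x+r]
    c=max(cv2.findContours(w,cv2.RETR_EXTERNAL,cv2.CHAIN_APPROX_NONE)[0],key=cv2.contourArea);return c
E
python3 - <<'E'
from h import *
T=pickle.load(open('top0.pkl','rb'));S=pickle.load(open('side0.pkl','rb'))
def white(s): 
    h=cv2.cvtColor(s['color'],cv2.COLOR_BGR2HSV);return ((h[...,1]<90)&(h[...,2]>60)).astype(np.uint8)*255
def green(s):
    h=cv2.cvtColor(s['color'],cv2.COLOR_BGR2HSV);return ((h[...,0]>55)&(h[...,0]<95)&(h[...,1]>100)).astype(np.uint8)*255
a=blob(white(T),(371,285),17);b=blob(white(S),(358,250),13)
f=lambda c:np.array(cv2.minAreaRect(c)[0])
print('cap',cv2.boundingRect(a),cv2.boundingRect(b),tri(ray(T,f(a)),ray(S,f(b))))
for n,pt,ps in [('open',(376,220),(308,230)),('fit',(238,218),(259,295))]:
    a=blob(green(T),pt,30);b=blob(green(S),ps,32)
    print(n,cv2.boundingRect(a),cv2.boundingRect(b),tri(ray(T,f(a)),ray(S,f(b))))
cv2.imwrite('pics/c1.png',np.hstack([cv2.resize(T['color'][170:310,330:430],None,fx=4,fy=4,interpolation=2),cv2.resize(S['color'][190:330-0,290:390],None,fx=4,fy=4,interpolation=2)]))
E
```

```text
cap (362, 275, 19, 19) (345, 237, 26, 24) (array([ 0.48755168, -0.0930734 ,  0.03437661]), np.float64(0.002651820576434861))
open (363, 205, 21, 23) (298, 218, 13, 9) (array([ 0.6394613 , -0.09721762,  0.08715018]), np.float64(0.007122380501393376))
fit (225, 204, 28, 28) (246, 280, 23, 12) (array([0.64958213, 0.20817793, 0.0702852 ]), np.float64(0.013721760764299786))
```

View pics/c1.png

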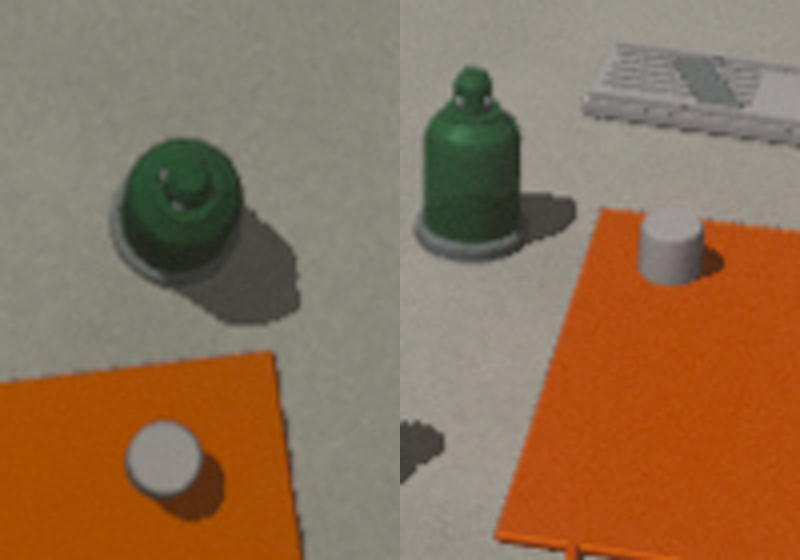

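The crop shows the bare neck tip at about top (376.5,214.5) / side (308,208). The cap's top face is centred at top (371,284.5) / side (458,244 in 4x offset coordinates).

```bash
python3 - <<'E'
from h import *
T=pickle.load(open('top0.pkl','rb'));S=pickle.load(open('side0.pkl','rb'))
print('neck top plane',plane(T,(376.7,214.7),.126),'side',plane(S,(308.2,208.5),.126),tri(ray(T,(376.7,214.7)),ray(S,(308.2,208.5))))
print('cap',plane(T,(371,284.5),.044),plane(S,(290+272/4,190+224/4),.044))
h=cv2.cvtColor(T['color'],cv2.COLOR_BGR2HSV);m=((h[...,0]<20)&(h[...,1]>150)).astype(np.uint8)*255
r=cv2.minAreaRect(blob(m,(320,310),90));print(r,[plane(T,p,.008)[:2].round(3) for p in cv2.boxPoints(r)])
from bench import robot, camrig, get_obs
o=get_obs();print(o['tool_pos'],o['wrist_force'])
E
```

```text
neck top plane [ 0.63107983 -0.10580964  0.126     ] side [ 0.63420085 -0.10571404  0.126     ] (array([ 0.63259422, -0.10552573,  0.12597951]), np.float64(0.0030222061628939582))
cap [ 0.48423089 -0.09256005  0.044     ] [ 0.48750605 -0.09034472  0.044     ]
((315.9759826660156, 307.59808349609375), (80.62117767333984, 177.69761657714844), 83.21102905273438) [array([0.512, 0.256]), array([ 0.551, -0.165]), array([ 0.362, -0.178]), array([0.325, 0.234])]
[ 0.23049353 -0.49883549  0.20444903] [-0.60244282  0.64207168 -0.30942513]
```

```bash
echo '[{"finger_gap":0.094, "trans":[0.0335, -0.0219, 0]}, {"finger_gap":0.094, "trans":[0.0335, -0.0219, 0]}, {"finger_gap":0.094, "trans":[0.0335, -0.0219, 0]}, {"finger_gap":0.094, "trans":[0.0335, -0.0219, 0]}, {"finger_gap":0.094, "trans":[0.0335, -0.0219, 0]}, {"finger_gap":0.094, "trans":[0.0335, -0.0219, 0]}, {"finger_gap":0.094, "trans":[0.0335, -0.0219, 0]}, {"finger_gap":0.094, "trans":[0.0335, -0.0219, 0]}, {"finger_gap":0.094, "trans":[0.0335, -0.0219, 0]}, {"finger_gap":0.094, "trans":[0.0335, -0.0219, 0]}, {"finger_gap":0.094, "trans":[0.0335, -0.0219, 0]}, {"finger_gap":0.094, "trans":[0.0335, -0.0219, 0]}, {"finger_gap":0.094}, {"finger_gap":0.094}]' | python3 nudge.py; python3 - <<'E'
from bench import robot, camrig, get_obs
import cv2,pickle
s=camrig.snapshot("wrist");cv2.imwrite("pics/w1.png",s['color']);pickle.dump(s,open("w1.pkl","wb"))
o=get_obs();print(o['tool_pos'],o['ee_rot'],s['k1'],s['fx'])
from h import *
print(proj(s,[.4855,-.092,.044]),proj(s,[.632,-.1055,.128]),ray(s,(320,240)))
E
```

```text
time: 1.27
tool_pos: [0.4856, -0.0904, 0.2047]
ee_rot: [-3.141, 0.002, 0.437]
wrist_force: [0.9, 0.3, -0.0]
width: 0.0939
finger_force: 0.0
[ 0.48510919 -0.09173114  0.20482347] [-3.14126484e+00  1.68651317e-03  4.34595336e-01] -0.07617595199258549 384.59248305803374
[323.761203   225.82411242] [442.83061565  53.8316488 ] (array([ 0.54671915, -0.0617698 ,  0.38363484]), array([-0.21345139, -0.09361934, -0.97245767]))
```

View pics/w1.png

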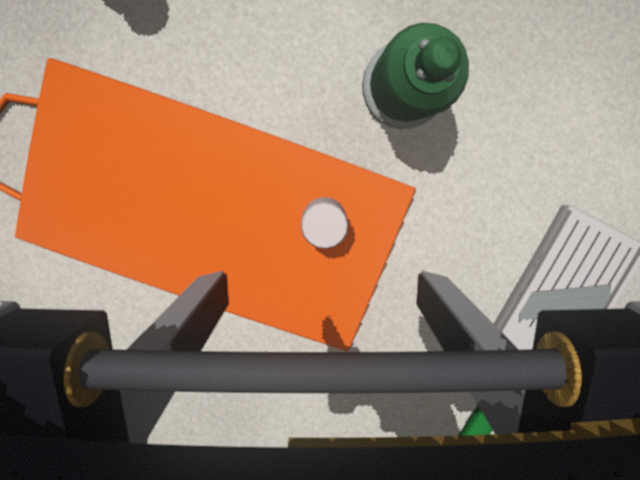

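The wrist view shows the loose cap's top at (325,223) and the bare neck tip at (441,56), both close to the predicted pixels. I'll measure these more exactly.

```bash
python3 - <<'E'
from h import *
s=pickle.load(open('w1.pkl','rb'))
g=cv2.cvtColor(s['color'],cv2.COLOR_BGR2HSV)
m=((g[...,1]<60)&(g[...,2]>150)).astype(np.uint8)*255
e=cv2.fitEllipse(blob(m,(325,223),32));print('cap',e,plane(s,e[0],.044))
print('neck',plane(s,(441,56),.126))
S=pickle.load(open('side0.pkl','rb'));T=pickle.load(open('top0.pkl','rb'))
for X in (S,T):print(tri(ray(s,(441,56)),ray(X,(308.2,208.5) if X is S else (376.7,214.7))))
cv2.imwrite('pics/c2.png',cv2.resize(s['color'][10:130,350:480],None,fx=5,fy=5,interpolation=2))
from bench import robot, camrig, get_obs
print([get_obs()['tool_pos'].round(4) for i in range(2)])
E
```

```text
cap ((323.5862121582031, 223.41233825683594), (43.825843811035156, 48.17744064331055), 162.1947784423828) [ 0.48743519 -0.09092077  0.044     ]
neck [ 0.63098444 -0.10540049  0.126     ]
(array([ 0.63257467, -0.10526864,  0.12591182]), np.float64(0.003001098763336431))
(array([ 0.63160311, -0.10587336,  0.12385456]), np.float64(0.0002744512232015226))
[array([ 0.4851, -0.0917,  0.2048]), array([ 0.4851, -0.0917,  0.2048])]
```

View pics/c2.png

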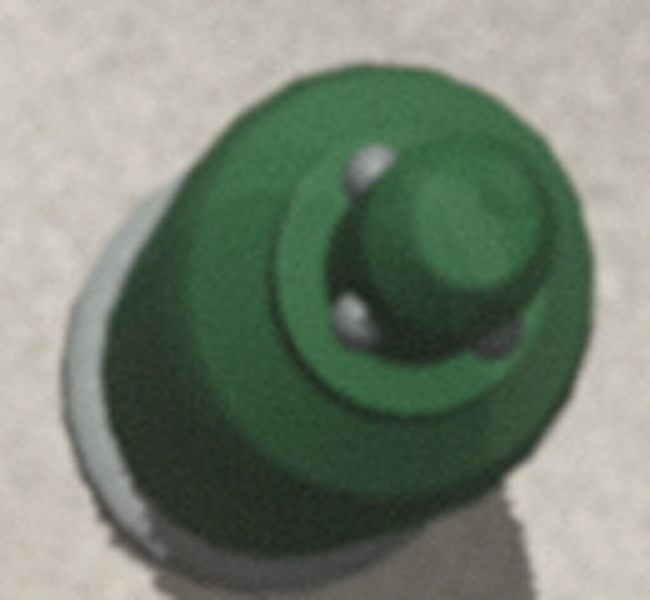

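```bash
echo '[{"finger_gap":0.094, "trans":[0.001, 0, 0.04]}, {"finger_gap":0.094, "trans":[0, 0, 0.04]}, {"finger_gap":0.094, "trans":[0, 0, 0.04]}, {"finger_gap":0.094, "trans":[0, 0, 0.04]}, {"finger_gap":0.094, "trans":[0, 0, 0.02]}, {"finger_gap":0.094, "trans":[0, 0, 0.0125]}, {"finger_gap":0.094}, {"finger_gap":0.094}, {"finger_gap":0.03}, {"finger_gap":0.03}, {"finger_gap":0.03}, {"finger_gap":0.03}, {"finger_gap":0.03}, {"finger_gap":0.03}, {"finger_gap":0.03}, {"finger_gap":0.03}]' | python3 nudge.py
```

```text
time: 2.65
tool_pos: [0.4863, -0.0916, 0.013]
ee_rot: [3.141, -0.0, 0.433]
wrist_force: [-0.5, -1.4, 0.8]
width: 0.0442
finger_force: 0.5
```

```bash
echo '[{"finger_gap":0.03}, {"finger_gap":0.03}, {"finger_gap":0.03}, {"finger_gap":0.03, "trans":[0, 0, -0.02]}, {"finger_gap":0.03, "trans":[0, 0, -0.035]}, {"finger_gap":0.03, "trans":[0, 0, -0.035]}, {"finger_gap":0.03, "trans":[0, 0, -0.035]}, {"finger_gap":0.03, "trans":[0, 0, -0.03]}, {"finger_gap":0.03, "trans":[0.0252, 0.0148, 0]}, {"finger_gap":0.03, "trans":[0.0252, 0.0148, 0]}, {"finger_gap":0.03, "trans":[0.0252, 0.0148, 0]}, {"finger_gap":0.03, "trans":[0.0252, 0.0148, 0]}, {"finger_gap":0.03, "trans":[0.0252, 0.0148, 0]}, {"finger_gap":0.03}, {"finger_gap":0.03}]' | python3 nudge.py
python3 - <<'E'
from bench import robot, camrig, get_obs
import cv2,pickle,numpy as np
from h import *
im=[]
for n in ("wrist","side","top"):
    s=camrig.snapshot(n);pickle.dump(s,open(n+"2.pkl","wb"))
    t=get_obs()['tool_pos']
    u,v=proj(s,[.632,-.106,.13]).astype(int);print(n,u,v,t)
    r=90 if n=="wrist" else 40; v=min(max(v,r),480-r)
    im.append(cv2.resize(s['color'][v-r:v+r,u-r:u+r],(360,360) if n=="wrist" else (220*1,220)) if 0 else cv2.resize(s['color'][v-r:v+r,u-r:u+r],(266,266),interpolation=2)); print(u-r,v-r)
cv2.imwrite('pics/c3.png',np.hstack(im))
E
```

```text
time: 3.9
tool_pos: [0.6319, -0.106, 0.1659]
ee_rot: [-3.139, 0.003, 0.433]
wrist_force: [-0.0, 1.0, -0.0]
width: 0.0433
finger_force: 30.0
wrist 322 266 [ 0.63129656 -0.10594707  0.16680107]
232 176
side 309 207 [ 0.63096798 -0.10589366  0.16759316]
269 167
top 376 213 [ 0.63086723 -0.10593679  0.16822094]
336 173
```

View pics/c3.png

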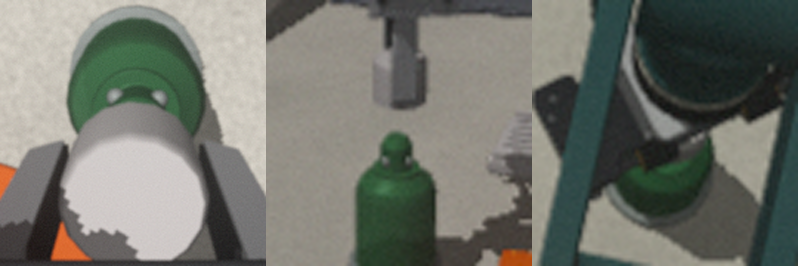

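Wrist crop: the cap is gripped upright, with the neck and beads behind it about 3 crop pixels to its right. Side crop: the cap at x≈399 hangs above the neck at x≈397. Before descending I'll put numbers on both offsets.

```bash
python3 - <<'E'
from h import *
W=pickle.load(open('wrist2.pkl','rb'));S=pickle.load(open('side2.pkl','rb'))
def green(s):
    h=cv2.cvtColor(s['color'],cv2.COLOR_BGR2HSV);return ((h[...,0]>50)&(h[...,0]<95)&(h[...,1]>80)).astype(np.uint8)*255
def spans(m,rows,lo,hi):
    for r in rows:
        x=np.flatnonzero(m[r,lo:hi])+lo
        if len(x):print(r,x[0],x[-1],(x[0]+x[-1])/2)
print('wrist bottle');spans(green(W),range(205,245,6),250,400)
g=cv2.cvtColor(W['color'],cv2.COLOR_BGR2HSV)
print('side neck/body');spans(green(S),[208,210,212,214,224,230,236],285,335)
# axis prediction for the bottle, and lean of the vertical, both views
for n,s in (('W',W),('S',S)):
    print(n,[proj(s,[.632,-.106,z]).round(1).tolist() for z in (.05,.08,.1,.126,.16,.196)])
    p=proj(s,[.632,-.106,.12]);print('d/mm x,y',(proj(s,[.642,-.106,.12])-p)/10,(proj(s,[.632,-.096,.12])-p)/10)
# edges of cap in side: gradient
gr=cv2.cvtColor(S['color'],cv2.COLOR_BGR2GRAY).astype(int)
for r in (188,192,196):print(r,gr[r,295:325].tolist())
gw=cv2.cvtColor(W['color'],cv2.COLOR_BGR2HSV)
m=((gw[...,1]<45)&(gw[...,2]>70)).astype(np.uint8)
for r in (255,262,268):print(r,gw[r,268:290,2].tolist(),gw[r,355:385,2].tolist())
E
```

```text
wrist bottle
205 302 343 322.5
211 291 351 321.0
217 288 354 321.0
223 286 360 323.0
229 283 362 322.5
235 281 364 322.5
241 282 364 323.0
side neck/body
208 306 310 308.0
210 304 311 307.5
212 304 310 307.0
214 306 309 307.5
224 297 316 306.5
230 297 311 304.0
236 297 310 303.5
W [[322.4, 235.9], [322.4, 245.3], [322.4, 252.8], [322.3, 264.5], [322.3, 284.2], [322.2, 313.9]]
d/mm x,y [ 0.69445598 -1.44138104] [-1.49588541 -0.66281125]
S [[308.7, 233.1], [308.8, 223.6], [308.9, 217.1], [309.0, 208.6], [309.2, 197.2], [309.3, 184.8]]
d/mm x,y [-0.35033044 -0.05263794] [-0.1105006   0.15520835]
188 [144, 142, 145, 144, 144, 144, 123, 120, 124, 126, 131, 118, 90, 85, 89, 86, 84, 88, 81, 71, 67, 65, 106, 138, 144, 143, 139, 142, 144, 142]
192 [144, 145, 144, 146, 141, 143, 123, 120, 125, 121, 121, 112, 89, 85, 87, 88, 86, 87, 86, 69, 67, 65, 105, 140, 142, 145, 142, 139, 141, 140]
196 [145, 140, 144, 141, 143, 144, 121, 118, 119, 124, 120, 106, 89, 88, 86, 81, 83, 79, 82, 60, 64, 62, 126, 143, 138, 143, 144, 142, 142, 145]
255 [191, 192, 192, 196, 198, 198, 198, 198, 200, 197, 170, 123, 87, 88, 99, 105, 103, 109, 107, 105, 110, 107] [85, 83, 76, 85, 83, 81, 78, 87, 82, 81, 81, 67, 55, 68, 84, 96, 107, 107, 104, 103, 106, 105, 102, 125, 168, 204, 214, 212, 216, 206]
262 [198, 197, 201, 200, 200, 196, 195, 193, 196, 195, 194, 194, 178, 139, 98, 85, 95, 100, 108, 120, 126, 141] [97, 87, 82, 81, 81, 80, 82, 81, 74, 66, 59, 71, 93, 105, 110, 109, 102, 108, 100, 103, 103, 106, 102, 102, 104, 128, 166, 200, 207, 208]
268 [200, 196, 197, 193, 198, 199, 200, 201, 196, 198, 196, 198, 197, 198, 198, 179, 154, 136, 139, 141, 146, 145] [107, 100, 98, 94, 91, 83, 75, 73, 83, 99, 105, 103, 112, 105, 104, 108, 105, 109, 107, 107, 101, 105, 109, 106, 105, 106, 117, 148, 190, 205]
```

```bash
python3 - <<'E'
from h import *
W=pickle.load(open('wrist2.pkl','rb'));w=pickle.load(open('w1.pkl','rb'))
b=[plane(w,p,.109) for p in ((424,44),(420.4,73.6),(449.4,77))]
print('w1 axis',(b[0]+b[2])/2,np.linalg.norm(b[0]-b[2]),(b[0]-b[1])[:2],(b[2]-b[1])[:2])
c=[plane(W,p,.109) for p in ((308.5,241),(341,241.6))]
print(c,np.linalg.norm(c[0]-c[1]))
d=c[1]-c[0];L=np.linalg.norm(d);n=np.array([-d[1],d[0]])/L
for sg in (1,-1):print('W axis',((c[0]+c[1])/2)[:2]+sg*n*L/2)
from bench import robot, camrig, get_obs
for i in range(1):print(get_obs()['tool_pos'],get_obs()['ee_rot'])
E
```

```text
w1 axis [ 0.63265784 -0.10709926  0.109     ] 0.027846933709838734 [0.01802129 0.00656231] [ 0.00683139 -0.01893745]
[array([ 0.6376139 , -0.09378621,  0.109     ]), array([ 0.64586236, -0.11256731,  0.109     ])] 0.020512603944455664
W axis [ 0.65112868 -0.09905253]
W axis [ 0.63234758 -0.10730099]
[ 0.63086723 -0.10593679  0.16822094] [-3.14151100e+00  3.40190740e-04  4.32721547e-01]
```

```bash
echo '[{"finger_gap":0.03, "trans":[0.0007, 0.0016, 0]}, {"finger_gap":0.03, "trans":[0, 0, 0.02]}, {"finger_gap":0.03, "trans":[0, 0, 0.015]}, {"finger_gap":0.03, "trans":[0, 0, 0.006]}, {"finger_gap":0.03, "trans":[0, 0, 0.004]}, {"finger_gap":0.03}]' | python3 nudge.py; echo '[{"finger_gap":0.03, "trans":[0, 0, 0.002]}, {"finger_gap":0.03, "trans":[0, 0, 0.002]}, {"finger_gap":0.03}]' | python3 nudge.py;echo '[{"finger_gap":0.03, "trans":[0, 0, 0.002]}, {"finger_gap":0.03}]' | python3 nudge.py
```

```text
time: 4.55
tool_pos: [0.6323, -0.1071, 0.1227]
ee_rot: [-3.141, 0.001, 0.433]
wrist_force: [-0.2, -0.2, -0.5]
width: 0.0432
finger_force: 30.0
time: 4.8
tool_pos: [0.6333, -0.1073, 0.1196]
ee_rot: [3.141, -0.001, 0.433]
wrist_force: [0.2, -0.3, 0.2]
width: 0.0435
finger_force: 30.0
time: 4.97
tool_pos: [0.6332, -0.1072, 0.1172]
ee_rot: [3.141, -0.0, 0.433]
wrist_force: [-0.0, 0.2, 0.7]
width: 0.0434
finger_force: 30.0
```

No side force so far, so the cap is centred. The beads come next, in small steps.

```bash
for i in 1 2; do echo '[{"finger_gap":0.03, "trans":[0, 0, 0.001]}, {"finger_gap":0.03, "trans":[0, 0, 0.001]}, {"finger_gap":0.03}]' | python3 nudge.py | egrep 'pos|wrist|fing'; done
```

```text
tool_pos: [0.6335, -0.1069, 0.1163]
wrist_force: [-1.6, 1.4, 4.5]
finger_force: 30.0
tool_pos: [0.6339, -0.1069, 0.1157]
wrist_force: [-2.4, 2.0, 9.0]
finger_force: 30.0
```

```bash
for i in 1 2 3; do echo '[{"finger_gap":0.03, "trans":[0, 0, 0.001]}, {"finger_gap":0.03, "trans":[0, 0, 0.001]}, {"finger_gap":0.03}]' | python3 nudge.py | egrep 'pos|wrist|fing'; done
```

```text
tool_pos: [0.6336, -0.1068, 0.1128]
wrist_force: [-0.1, 1.3, 1.4]
finger_force: 30.0
tool_pos: [0.6324, -0.1074, 0.1075]
wrist_force: [-1.1, -0.0, -0.8]
finger_force: 30.0
tool_pos: [0.6327, -0.1073, 0.1062]
wrist_force: [0.5, 0.3, -0.3]
finger_force: 30.0
```

The force rose past 9 N and then fell to nothing, with a drop: the cap has clicked. Now I'll press it down to the shoulder.

```bash
for i in 1 2 3 4; do echo '[{"finger_gap":0.03, "trans":[0, 0, 0.001]}, {"finger_gap":0.03, "trans":[0, 0, 0.001]}, {"finger_gap":0.03}]' | python3 nudge.py | egrep 'pos|wrist|fing'; done
```

```text
tool_pos: [0.6331, -0.1073, 0.1051]
wrist_force: [1.0, -0.2, 0.8]
finger_force: 30.0
tool_pos: [0.6331, -0.1073, 0.1051]
wrist_force: [-2.2, 0.5, 6.4]
finger_force: 30.0
tool_pos: [0.6332, -0.1073, 0.105]
wrist_force: [-5.3, 0.7, 11.2]
finger_force: 30.0
tool_pos: [0.6332, -0.1073, 0.105]
wrist_force: [-8.1, 0.6, 17.2]
finger_force: 30.0
```

```bash
echo '[{"finger_gap":0.03, "trans":[-0.001, -0.0005, 0.001]}, {"finger_gap":0.03}, {"finger_gap":0.03}]' | python3 nudge.py; echo '[{"finger_gap":0.03}, {"finger_gap":0.03}, {"finger_gap":0.03}, {"finger_gap":0.03}, {"finger_gap":0.03}, {"finger_gap":0.03}]' | python3 nudge.py
python3 - <<'E'
from bench import robot, camrig, get_obs
import cv2,numpy as np
a=camrig.snapshot("side")['color'][150:270,240:360];b=camrig.snapshot("wrist")['color'][120:360,200:440]
cv2.imwrite('pics/c4.png',np.hstack([cv2.resize(a,(400,400),interpolation=2),cv2.resize(b,(400,400),interpolation=2)]))
E
```

```text
time: 7.47
tool_pos: [0.6332, -0.1073, 0.1049]
ee_rot: [3.138, -0.005, 0.433]
wrist_force: [-6.1, 0.5, 18.9]
width: 0.043
finger_force: 30.0
time: 7.97
tool_pos: [0.6333, -0.1073, 0.1049]
ee_rot: [3.138, -0.005, 0.433]
wrist_force: [-5.4, 2.7, 19.2]
width: 0.0437
finger_force: 30.0
```

View pics/c4.png

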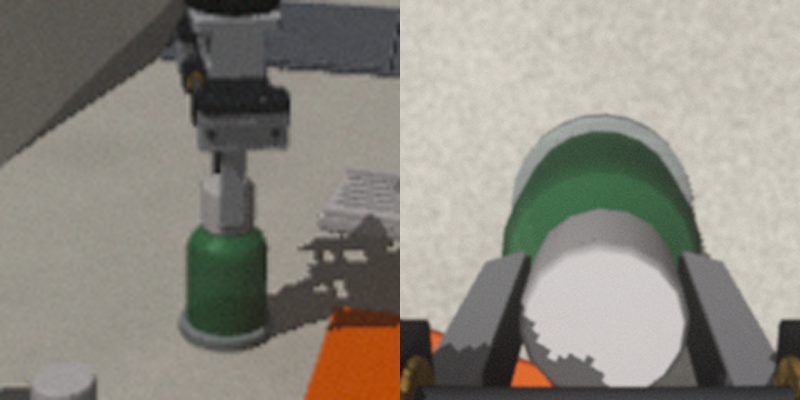

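The cap sits upright on the shoulder with no gap (side crop at about (228,205)). It is still gripped and pressed with a steady 19 N, so I'm handing in.

```bash
python3 -c "
from bench import robot, camrig, get_obs
print(robot.close_job())"
```

```text
the job is handed in; nothing more can be done
None
```

The cap clicked over the beads and sits fully home on the open bottle; I handed the job in at about 8 s with the gripper still holding it and pushing down with about 19 N.

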